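# Ready the gummed-tape machine: lock the tank, hold the roll cover at the threading mark

### The arm

A 6-joint arm with a two-finger parallel gripper is mounted at the origin on the work surface. World frame = base frame: x ahead of the robot, y to its left, z up, the work surface at z = 0. Lengths are in m, angles in rad, forces in N, time in s.
With the tool pointing down it reaches from about 0.275 to 0.875 m from the base axis. Payload 12.5 kg.
Tool frame: the origin (TCP) lies at the very end of the fingers, on their centre line; the grasp point (between the pads) lies 19 mm behind it; z points along the fingers, y is the line along which they close (so a half turn about z gives the same grasp; the last joint's range is limited). The gripper opens to 85 mm and grips with 20 to 120 N. Pads are 22 mm wide; open, the fingers measure 114 mm over their backs; the gripper's body (76 mm by 85 mm) begins 54 mm behind the grasp point. The pads swing forward as they close: fully open they stand 13 mm farther back than shut.
Start: joints at [-1.211, 0.351, 1.652, -0, 1.139, -0.085], TCP at [0.237, -0.496, 0.231] pointing down, gripper open.
Joint ranges: [-2.75, 2.75], [-0.79, 2.1], [0.01, 2.65], [-1.57, 4.71], [0.07, 3.14], [-2.87, 2.87]. Speed limits (rad/s): [2.22, 2.22, 2.79, 3.14, 3.14, 3.14].

### API

Orientations are given as a 3x3 rotation matrix whose columns are the frame's x, y, z axes.
In Python, from bench import manip gives the robot as it stands. Calls block until the motion is done:
- manip.move_ptp(position, orientation): joint-space move of the TCP to a pose.
- manip.move_l(position, attitude=None, max_speed=0.15): straight line of the TCP; attitude=None keeps the orientation; max_speed is the mean speed in m/s.
- manip.move_j(angles): joint-space move.
- manip.set_gripper(opening, effort=None): opening from 0.0 (shut) to 1.0 (fully open); effort is the grip in N (None keeps the last); returns when the fingers have stopped.
- manip.dwell(seconds).
- manip.inverse_kinematics(position, orientation): joint angles nearest the present ones, or None.
- manip.grab_frame(name): name is "side" or "top" or "wrist"; returns (picture, depth): 480x640x3 uint8, red, green, blue; 480x640 float32, m along the optical axis (not along the pixel's ray), 0 where there is no reading.
- manip.get_calibration(name): a dict with "camera_matrix" (3x3 intrinsics, pixels), "R" (3x3) and "t" (3): a world point X has camera coordinates R X + t. Camera axes: x right, y down, z forward; pixel columns grow to the right and rows downward; lengths in m; the calibration is good to about 2 mm. A picture is of the moment at which its call begins: read the wrist's pose just before it. get_calibration takes no time and is no camera call; for the wrist camera it gives the pose at the moment of the call.
A pose or a line that the arm cannot do raises manip.Unreachable and nothing moves.
- manip.sign_off(): hands the job in; it is judged then, once.
Trained networks look in the newest picture that a camera, given by its name, has taken for a name from the list of things; names that differ only in an ending like _2 or _b are one class to them, and where a whole thing is asked for, a point or a joint stands for the part that bears it (a point fixed in the world has none). Each returns a list of dicts, best first, with "confidence" (0 to 1); they miss things now and then, are a little off and sometimes report something else, mostly with a low value. They report only what shows in the picture. A call takes as long as a camera call.
- manip.look_for(camera, name): "at" ([x, y, z] in m, in world coordinates, good to about 4 mm: the middle of the surface that is visible of it).
Readings, each from a call of its own:
- manip.current_time(): time.
- manip.current_qpos(): joint angles.
- manip.current_joint_vel(): joint speeds.
- manip.current_joint_torque(): joint torques, N m.
- manip.current_ee_pos(): TCP position.
- manip.current_tcp_rot(): TCP orientation.
- manip.current_force(): force on the tool from outside, world axes, zero at the start.
- manip.current_ft_torque(): the same for the moment, N m.
- manip.current_grip_width(): opening from 0.0 (shut) to 1.0 (fully open).
- manip.current_grip_force(): force on a finger pad.
Only numpy, scipy, OpenCV 4.12 (cv2) and the standard library are available. Lean on these libraries where they do the work, as an engineer would, in place of code of your own. Each camera call takes 0.05 s, during which the arm holds its last target. There are 200 camera calls.

### The job

The gummed-tape machine's water tank has just been topped up: first turn the lock ring on its filler clockwise until its pointer stands on the locked mark, so that nothing slops out, and only then lift the sprung roll cover by its thumb tab to the threading mark, 40 degrees open, without swinging it far past. Finish while still holding the cover at the mark, so that I can thread the tape; it springs shut if you let go. Leave everything else on the bench where it is.

Things in the scene. Friction and masses are not known exactly. Their poses are not given: they have to be found in the camera images.
- machine: Grey gummed-paper-tape machine fixed to the bench, 390 mm long. Its low front deck (85 mm above the bench) faces the robot; the roll bay behind is 163 mm tall. On its left, beside the deck, is the water tank (150 x 102 mm, top 85 mm up). Origin on the bench under the main box's centre; x from the machine's front to its back (away from the robot), y to its left, z up.
- ring_centre (a point): On the axis of the lock ring, 9 mm below its top. The ring is a black knurled collar on the tank's top: 52 mm diameter, from 91 to 117 mm above the bench, a fixed plug in its middle standing 3 mm higher. Two wings, 16 mm tall, stick out opposite ways: a 10 mm wide pointer reaching 48 mm from the axis, a stub reaching 36 mm. Between them the ring can be gripped across its diameter.
- ring_pointer (a point): Tip of the ring's pointer wing, which has a fine steel line on top: 48 mm from the ring's axis, at ring_centre's height. Turns with the ring.
- locked_mark (a point): Middle of the locked mark, a raised steel bar 16 x 6 mm on the tank's top, 61 mm from the ring's axis, straight towards the machine's front. The ring is locked when its pointer points at it. Two small dots mark the open position.
- cover_tab (a point): Grip point of the cover's thumb tab, which sticks out 38 mm towards the robot from the middle of the cover's front edge, 30 mm wide (along machine y), 12 mm thick. The point is at mid width and thickness, 218 mm from the hinge line, 22 mm out from the front edge; 163 mm above the bench when shut, free below down to 105 mm. Pinched across its width from above it swivels between the pads.
- cover_hinge (a point): Middle of the cover's hinge line, which runs along the machine's y at the back, 163 mm above the bench. The cover is a dark steel flap over the roll bay, 196 x 172 x 5 mm, front edge turned down 24 mm. Open by an angle A, cover_tab is 218 cos A mm in front of this point (towards the machine's front) and 218 sin A mm above it.
- thread_mark (a point): The threading mark at the rim of the left hinge cheek. The cheeks are round grey plates, 110 mm diameter, centred on the hinge line on both sides of the cover; each bears the mark, a raised steel line from the hinge outward to the front at 40 degrees above level. Seen from the side, the cover at the mark runs along that line.
- lock_ring (a joint): Lock ring's angle, rad: grows as the ring is turned clockwise seen from above; 0 is fully open, 1.20 has the pointer on the locked mark, and the ring comes up against its stop at 1.26. It starts between 0 and 0.35, turns stiffly (0.12 N m friction) and stays where it is left.
- cover (a joint): Cover's opening angle, rad: 0 shut, grows as it lifts; 0.70 (40 degrees) is the threading mark; it could swing on to 1.30. A spring pulls it shut: spring and weight together take about 3 N at the tab to start it and about 5 N upward at the mark, and it falls shut when let go.
- knife: Grey box knife, 130 x 20 x 12 mm, lying on the front deck of the machine, right-hand side. Leave alone. Origin under its centre.
- spare_roll: Spare kraft tape roll lying flat, 120 mm diameter, 72 mm tall, on the bench to the right of the roll bay. Leave alone. Origin under its centre.
- can: Drinks can, 66 mm diameter, 122 mm tall, on the bench left of the roll bay, behind the tank. Leave alone. Origin under its centre.
- white_carton: White carton, 70 x 70 x 60 mm, on the bench to the left of the tank. Leave alone. Origin under its centre.
- power_bank: Black power bank, 140 x 68 x 16 mm, on the bench to the right of the machine's front deck. Leave alone. Origin under its centre.
- phone: Black phone, 150 x 72 x 9 mm, on the bench at the right. Leave alone. Origin under its centre.
- gift_carton: Flat pink carton, 160 x 75 x 55 mm, on the bench at the left. Leave alone. Origin under its centre.

How it is judged:
By the outcome, as a careful person would: the job done as asked, in the order asked, and still so for the second after the job is handed in, while the arm keeps its last pose, push and grip.
It also fails if it takes over 51 s, if anything falls off the work surface, if the arm or the gripper's body presses on something with over 40 N, if the wrist force passes 120 N, or if a joint passes its speed limit or range.

## Working session

There is one attempt and no reset: what is moved stays moved. The work goes in short steps, each a Python script; the robot and the scene stay as the last script left them, time stands still between calls to the robot, and variables do not carry over. Pictures are saved under pics/ and viewed, at most 10 in all, crops included, and the job is handed in when it is done.

```bash
ls; mkdir -p pics
python3 - <<'E'
from bench import manip
import cv2,numpy as np
for c in ("top","side"):
    p,d=manip.grab_frame(c); cv2.imwrite(f"pics/{c}0.png",p[:,:,::-1]); np.save(f"pics/{c}0.npy",d)
    for n in ["machine","ring_centre","ring_pointer","locked_mark","cover_tab","cover_hinge","thread_mark","can","white_carton"]:
        r=manip.look_for(c,n); print(c,n,[(np.round(q["at"],3).tolist(),round(q["confidence"],2)) for q in r[:2]])
print(manip.current_time())
E
```

```text
pics
top machine [([0.559, -0.082, 0.164], 0.68)]
top ring_centre [([0.558, -0.084, 0.161], 0.86)]
top ring_pointer [([0.448, 0.02, 0.114], 0.79)]
top locked_mark [([0.559, -0.085, 0.161], 0.7)]
top cover_tab [([0.635, -0.099, 0.168], 0.6)]
top cover_hinge [([0.56, -0.086, 0.165], 0.88)]
top thread_mark [([0.552, -0.083, 0.16], 0.85)]
top can [([0.641, 0.071, 0.123], 0.68)]
top white_carton [([0.443, 0.145, 0.059], 0.69)]
side machine [([0.569, -0.017, 0.102], 0.69)]
side ring_centre [([0.571, -0.015, 0.103], 0.63)]
side ring_pointer [([0.444, 0.039, 0.115], 0.95), ([0.567, -0.016, 0.108], 0.23)]
side locked_mark [([0.566, -0.021, 0.107], 0.61)]
side cover_tab [([0.62, -0.098, 0.162], 0.71)]
side cover_hinge []
side thread_mark [([0.569, -0.014, 0.107], 0.72)]
side can [([0.643, 0.103, 0.082], 0.65)]
side white_carton [([0.438, 0.17, 0.057], 0.62)]
1.0
```

View pics/top0.png

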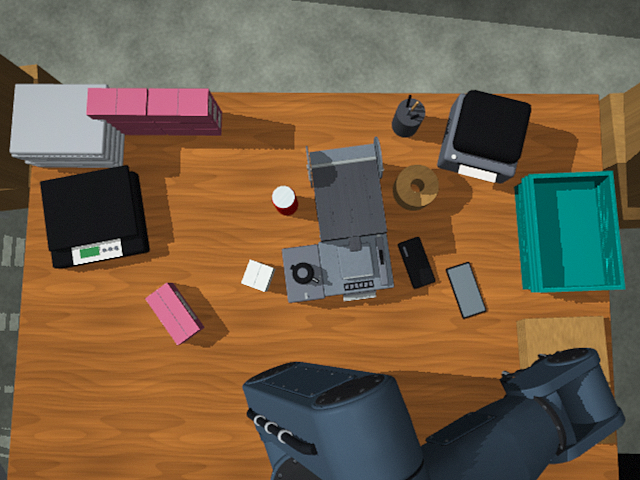

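View pics/side0.png

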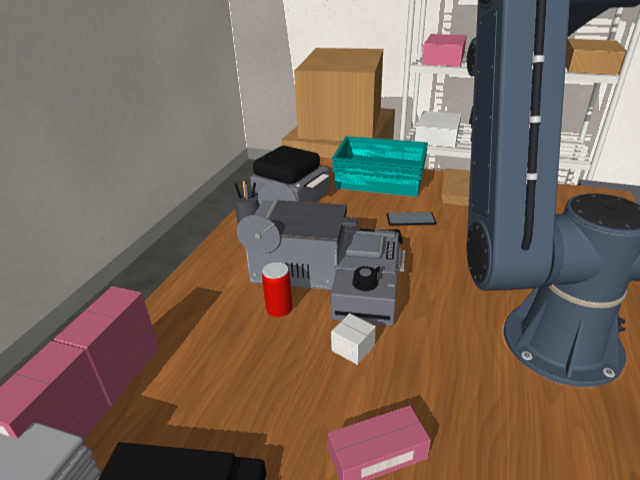

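```bash
cat > h.py <<'E'
from bench import manip
import cv2,numpy as np
def down(a): # tool y axis (closing line) at world angle a
    y=np.array([np.cos(a),np.sin(a),0]); z=np.array([0,0,-1.]); return np.column_stack([np.cross(y,z),y,z])
def snap(c,name):
    K=manip.get_calibration(c); p,d=manip.grab_frame(c); cv2.imwrite(f"pics/{name}.png",p[:,:,::-1])
    np.savez(f"pics/{name}.npz",p=p,d=d,K=K["camera_matrix"],R=K["R"],t=K["t"]); return p,d,K
def cloud(name):
    f=np.load(f"pics/{name}.npz"); d=f["d"]; v,u=np.mgrid[:480,:640]; K=f["K"]
    P=np.stack([(u-K[0,2])/K[0,0]*d,(v-K[1,2])/K[1,1]*d,d],-1); X=(P-f["t"])@f["R"]; X[d==0]=np.nan; return f["p"],X
E
python3 - <<'E'
from h import *
print(manip.current_tcp_rot().round(2) if hasattr(manip.current_tcp_rot(),'round') else manip.current_tcp_rot())
R=np.array(manip.current_tcp_rot()); 
for a in (0.12+np.pi/2,0.12-np.pi/2):
    q=manip.inverse_kinematics([0.45,-0.02,0.42],down(a)); print(a,q)
q=[manip.inverse_kinematics([0.45,-0.02,0.42],down(a)) for a in (0.12+np.pi/2,0.12-np.pi/2)]
q=min([x for x in q if x is not None],key=lambda x:abs(x[5]))
manip.move_j(q); snap("wrist","w1")
for n in ["ring_centre","ring_pointer","locked_mark","cover_tab","cover_hinge","thread_mark"]:
    r=manip.look_for("wrist",n); print(n,[(np.round(q["at"],3).tolist(),round(q["confidence"],2)) for q in r[:2]])
K=manip.get_calibration("wrist");print(-K["R"].T@K["t"],K["R"],manip.current_time(),manip.current_tcp_rot())
E
```

```text
[[ 0.9   0.43  0.  ]
 [ 0.43 -0.9  -0.  ]
 [ 0.    0.   -1.  ]]
1.6907963267948967 [-1.47830878e-01  2.58454531e-02  1.59129215e+00 -4.44089210e-16
  1.52445506e+00 -1.83862721e+00]
-1.4507963267948965 [-1.47830878e-01  2.58454531e-02  1.59129215e+00 -4.44089210e-16
  1.52445506e+00  1.30296545e+00]
ring_centre [([0.548, -0.086, 0.162], 0.55)]
ring_pointer [([0.453, 0.02, 0.12], 0.59), ([0.491, -0.189, 0.097], 0.32)]
locked_mark [([0.557, -0.085, 0.167], 0.82)]
cover_tab [([0.613, -0.101, 0.165], 0.62)]
cover_hinge [([0.551, -0.083, 0.168], 0.57), ([0.496, -0.296, 0.014], 0.16)]
thread_mark [([0.551, -0.083, 0.167], 0.72), ([0.451, 0.147, 0.059], 0.63)]
[ 0.52214215 -0.0115938   0.56206678] [[ 1.19785820e-01 -9.92799642e-01 -4.77168545e-04]
 [-9.50815765e-01 -1.14858538e-01  2.87674985e-01]
 [-2.85658429e-01 -3.40056846e-02 -9.57727976e-01]] 3.35 [[ 9.92844131e-01  1.19417352e-01 -1.65515279e-04]
 [ 1.19417354e-01 -9.92844145e-01  5.78411295e-07]
 [-1.64261803e-04 -2.03396689e-05 -9.99999986e-01]]
```

View pics/w1.png

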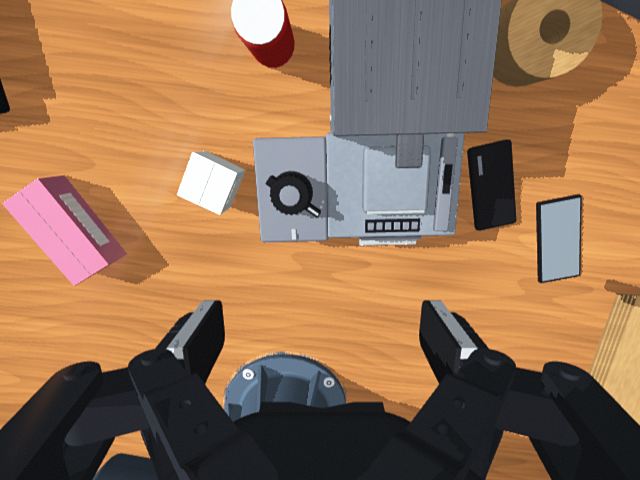

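```bash
cat > m.py <<'E'
from h import *
import sys
p,X=cloud("w1"); z=X[...,2]; g=p.mean(-1)
u=np.arange(640)[None]+0*z; v=np.arange(480)[:,None]+0*z
cov=((z>.155)&(z<.18)&(v<300)).astype(np.uint8)
op=cv2.morphologyEx(cov,cv2.MORPH_OPEN,np.ones((45,45)))
tab=(cov>0)&(op==0)&(v>136)&(v<172)&(u>390)&(u<430)
print("tab z",np.nanmedian(z[tab]),"xy",X[tab][:,:2].min(0),X[tab][:,:2].max(0),X[tab][:,:2].mean(0))
# cover edges
for side in (0,1):
    pts=[]
    for r in range(10,125):
        c=np.where(op[r])[0]
        if len(c): pts.append(X[r,c[0] if side==0 else c[-1]][:2])
    vx,vy,x0,y0=cv2.fitLine(np.float32(pts),cv2.DIST_HUBER,0,.01,.01).ravel(); print("cov edge yaw",np.arctan(vy/vx),"at x=.62 y",y0+(.62-x0)*vy/vx)
pts=[]
for c in range(340,485):
    r=np.where(op[:,c])[0]; pts.append(X[r[-1],c][:2])
vx,vy,x0,y0=cv2.fitLine(np.float32(pts),cv2.DIST_HUBER,0,.01,.01).ravel(); print("front edge yaw",np.arctan(-vx/vy),(x0,y0))
# tank top outline
tk=(z>.078)&(z<.092)&(v>130)&(v<245)&(u>240)&(u<330)
pts=[X[r,np.where(tk[r])[0][0]][:2] for r in range(145,236) if tk[r].any()]
vx,vy,x0,y0=cv2.fitLine(np.float32(pts),cv2.DIST_HUBER,0,.01,.01).ravel(); print("tank left yaw",np.arctan(vy/vx),(x0,y0))
# ring
rg=(z>.107)&(z<.13)&(v>160)&(v<230)&(u>255)&(u<335)
rp=X[rg]; print("ring n",len(rp),"zmed",np.median(rp[:,2]),np.percentile(rp[:,2],[5,95]))
opn=cv2.morphologyEx(rg.astype(np.uint8),cv2.MORPH_OPEN,cv2.getStructuringElement(cv2.MORPH_ELLIPSE,(25,25)))
c,rad=cv2.minEnclosingCircle(np.float32(X[opn>0][:,:2])); print("ring c",c,rad, X[opn>0][:,:2].mean(0))
rel=rp[:,:2]-np.array(c); rr=np.hypot(*rel.T); far=rr>.038; print("pointer ang",np.arctan2(*rel[far].mean(0)[::-1]),rr.max(),far.sum())
st=(rr>.03)&(rel@rel[far].mean(0)<0); print("stub ang",np.arctan2(*rel[st].mean(0)[::-1]),st.sum())
# mark: bright pixels
mk=(g>190)&(v>222)&(v<244)&(u>280)&(u<306); m=X[mk][:,:2].mean(0); print("mark",m,mk.sum(),"dist",np.hypot(*(m-c)),"yaw",np.arctan2(*(c-m)[::-1]))
E
python3 m.py; python3 -c "
import cv2;a=cv2.imread('pics/w1.png')[120:250,240:470];cv2.imwrite('pics/w1c.png',cv2.resize(a,None,fx=3.4,fy=3.4,interpolation=cv2.INTER_CUBIC))"
```

```text
tab z 0.16803230771683791 xy [ 0.50558651 -0.12878917] [ 0.5416653  -0.09574691] [ 0.52377904 -0.1115681 ]Traceback (most recent call last):
  File "m.py", line 15, in <module>
    vx,vy,x0,y0=cv2.fitLine(np.float32(pts),cv2.DIST_HUBER,0,.01,.01).ravel(); print("cov edge yaw",np.arctan(vy/vx),"at x=.62 y",y0+(.62-x0)*vy/vx)
                ~~~~~~~~~~~^^^^^^^^^^^^^^^^^^^^^^^^^^^^^^^^^^^^^^^^^^
cv2.error: OpenCV(4.12.0) /io/opencv/modules/imgproc/src/linefit.cpp:618: error: (-215:Assertion failed) npoints2 >= 0 || npoints3 >= 0 in function 'fitLine'
```

View pics/w1c.png

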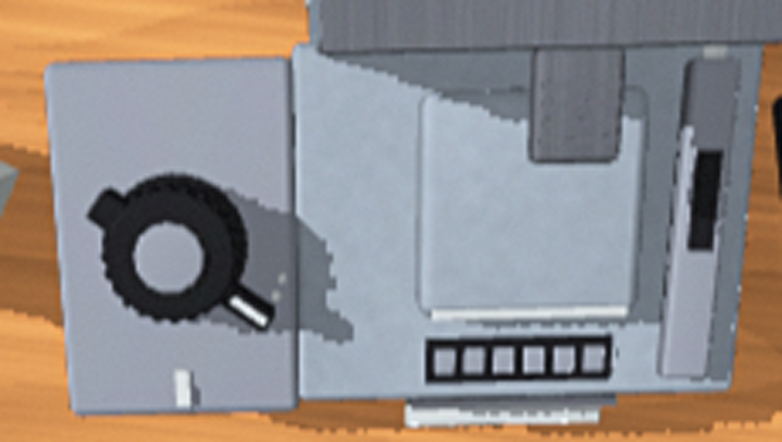

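```bash
sed -i 's/^op=.*/cov=cv2.morphologyEx(cov,cv2.MORPH_CLOSE,np.ones((5,5)));op=cv2.morphologyEx(cov,cv2.MORPH_OPEN,np.ones((1,71)))/; s/X\[r,c\[0\] if side==0 else c\[-1\]\]\[:2\]/X[r,c[1] if side==0 else c[-2]][:2]/; s/    r=np.where(op\[:,c\])\[0\]; pts/    r=np.where(op[:,c])[0]\n    if len(r): pts/; s/r\[-1\],c/r[-2],c/; s/fitLine(np.float32(pts)/fitLine((lambda a:a[~np.isnan(a).any(1)])(np.float32(pts))/' m.py; sed -i 's/^op=/print(np.nanmedian(z[20:120,350:480]),cov[:,340:480].sum(1)[[5,50,100,130]]);op=/' m.py; python3 m.py
```

```text
tab z 0.16803230771683791 xy [ 0.50558651 -0.12878917] [ 0.5416653  -0.09574691] [ 0.52377904 -0.1115681 ]
cov edge yaw 0.1449264 at x=.62 y -0.013440365
cov edge yaw 0.14187601 at x=.62 y -0.18388169
front edge yaw 0.13614497 (np.float32(0.54626894), np.float32(-0.11202617))
tank left yaw 0.14574634 (np.float32(0.44587362), np.float32(0.07250696))
ring n 1428 zmed 0.11640493367585353 [0.11140827 0.11996691]
ring c (0.0, 0.0) 0.0 [nan nan]
pointer ang 0.04744875325226279 0.4781203802305287 1428
stub ang nan 0
mark [0.38903341 0.0141679 ] 41 dist 0.38929130786604155 yaw -3.1051905329178053m.py:29: RuntimeWarning: Mean of empty slice.
  c,rad=cv2.minEnclosingCircle(np.float32(X[opn>0][:,:2])); print("ring c",c,rad, X[opn>0][:,:2].mean(0))
  ret = um.true_divide(
m.py:31: RuntimeWarning: Mean of empty slice.
  st=(rr>.03)&(rel@rel[far].mean(0)<0); print("stub ang",np.arctan2(*rel[st].mean(0)[::-1]),st.sum())
```

```bash
sed -i 's/^opn=.*/rg=cv2.morphologyEx(rg.astype(np.uint8),cv2.MORPH_CLOSE,np.ones((3,3)))>0;opn=cv2.morphologyEx(rg.astype(np.uint8),cv2.MORPH_OPEN,cv2.getStructuringElement(cv2.MORPH_ELLIPSE,(17,17)))/; s/^c,rad=.*/Q=X[opn>0][:,:2]; Q=np.float32(Q[~np.isnan(Q[:,0])]); print(len(Q)); c=(np.percentile(Q,2,0)+np.percentile(Q,98,0))\/2; print("ring c",c,Q.mean(0),np.ptp(Q,0))/' m.py; python3 m.py | tail -6
```

```text
ring n 1428 zmed 0.11640493367585353 [0.11140827 0.11996691]
1262
ring c [0.45119393 0.02311757] [0.45175946 0.02293908] [0.05337477 0.05763983]
pointer ang -2.0646102371176234 0.04831607803029604 56
stub ang 1.075543529935729 46
mark [0.38903341 0.0141679 ] 41 dist 0.06280148723358976 yaw 0.1429940522542695
```

```bash
cat > ring.py <<'E'
from h import *
C=np.array([.450,.0229]); a0=-2.065+np.pi/2
pos=lambda z:[*C,z]
manip.set_gripper(1.0,60)
manip.move_ptp(pos(.19),down(a0)); manip.move_l(pos(.091),max_speed=.08)
print("F",manip.current_force(),manip.current_time())
manip.set_gripper(0,60); print("w",manip.current_grip_width(),manip.current_grip_force(),manip.current_force())
for f in (.5,1):
    manip.move_l(pos(.091),down(a0-.934*f),max_speed=.03); print(manip.current_time(),manip.current_force(),manip.current_ft_torque())
manip.dwell(.2); manip.set_gripper(1.0)
manip.move_l(pos(.2),max_speed=.12); manip.move_l([*(C-[.045,0]),.27],max_speed=.15)
snap("wrist","w2"); print(manip.current_time(),manip.current_qpos())
E
python3 ring.py
python3 - <<'E'
import sys; sys.path.insert(0,'.')
from h import *
p,X=cloud("w2"); f=np.load("pics/w2.npz")
x=f["R"]@np.array([.45,.0229,.117])+f["t"]; uv=f["K"]@x; print(uv/uv[2])
E
```

```text
F [ 0.47931365 -0.00986777  0.4361391 ] 5.8833
w 0.5905465453414545 60.907262563705444 [-1.28347925 -1.29660591  8.54892967]
6.9167 [-1.59539665 -0.93919898  7.52564021] [-0.28508729  0.23810942 -0.12584634]
7.5333 [-1.00127427 -1.78793641  8.02477352] [-0.33459328  0.28413009 -0.15772507]
10.0 [-5.83915313e-02  3.67819280e-02  1.94358691e+00  1.78986651e-07
  1.16260333e+00  1.36984201e+00]
[328.97446386 176.25058437   1.        ]
```

View pics/w2.png

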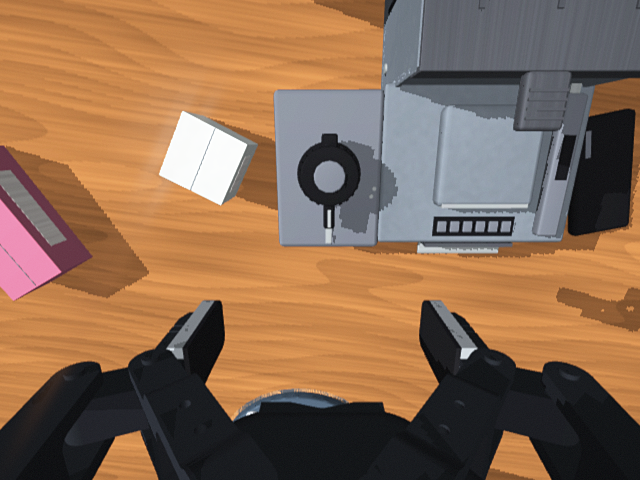

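The pointer (steel line near (329,215)) lines up with the mark at (329,236) and the plug at (329,177). I'll quantify that before lifting the cover.

Run:
```python
from h import *
p,X=cloud("w2"); z=X[...,2]; g=p.mean(-1); v,u=np.mgrid[:480,:640]
f=np.load("pics/w2.npz"); K,R,t=f["K"],f["R"],f["t"]
def ray(uv,zz):
    d=R.T@np.linalg.inv(K)@[uv[0],uv[1],1]; o=-R.T@t; return (o+d*(zz-o[2])/d[2])[:2]
def cen(m): print(m.sum()); return u[m].mean(),v[m].mean()
blk=(g<60)&(v>130)&(v<230)&(u>294)&(u<364)
op=cv2.morphologyEx(blk.astype(np.uint8),cv2.MORPH_CLOSE,np.ones((3,3)))
plug=ray(cen((g>90)&((u-329)**2+(v-177)**2<17**2)),.120)
ln=ray(cen((g>150)&(abs(u-329)<9)&(v>204)&(v<227)),.115)
mk=ray(cen((g>185)&(abs(u-329)<9)&(v>229)&(v<244)),.087)
stub=ray(cen((g<60)&(abs(u-329)<11)&(v>133)&(v<140)),.112)
print(plug,ln,mk,stub)
A=lambda a,b:np.arctan2(*(a-b)[::-1])
print("pointer",A(plug,ln),"stub-ptr",A(stub,ln),"mark",A(plug,mk),"stub-plug",A(stub,plug))
# re-measured tab
tb=(z>.16)&(z<.175)&(v>82)&(v<135)&(u>500)&(u<585)
Q=X[tb][:,:2]; print("tab",Q.mean(0),len(Q))
for yaw in (.143,):
    e=np.array([np.cos(yaw),np.sin(yaw)]);n=np.array([-e[1],e[0]]); print(np.percentile(Q@e,[1,99]),np.percentile(Q@n,[1,50,99]),np.array([.524,-.112])@e,np.array([.524,-.112])@n)
```

```text
785
146
65
93
[0.45017709 0.02313685] [0.41385459 0.01706254] [0.38845954 0.01400102] [0.48260819 0.02731814]
pointer 0.1656993782293324 stub-ptr 0.1480727842702875 mark 0.14695930726045556 stub-plug 0.12822105874851186
tab [ 0.5212992  -0.11071724] 2316
[0.48510245 0.51468296] [-0.20005132 -0.18349913 -0.17103411] 0.5026900150545395 -0.18553368633341716
```

```bash
cat > cover.py <<'E'
from h import *
yaw=.143; e=np.array([np.cos(yaw),np.sin(yaw),0]); n=np.array([-e[1],e[0],0]); k=np.array([0,0,1.])
r=.220; H=.7207*e-.1855*n+.163*k
from scipy.spatial.transform import Rotation as S
R0=down(yaw-np.pi/2); D=.018
def pose(A):
    B=.6*A  # tool leans with the cover
    R=S.from_rotvec(n*B).as_matrix()@R0
    G=H+r*(-np.cos(A)*e+np.sin(A)*k); return G+D*R[:,2],R
if __name__=="__main__":
    print(pose(.7), manip.inverse_kinematics(*pose(.7)))
    P,R=pose(0); manip.set_gripper(.65,50)
    manip.move_ptp(P+.08*k,R); manip.move_l(P,max_speed=.08); print("F",manip.current_force(),manip.current_time())
    manip.set_gripper(0,50); print("w",manip.current_grip_width(),manip.current_grip_force(),manip.current_force())
    for A in np.linspace(0,.70,9)[1:]:
        manip.move_l(*pose(A),max_speed=.05)
        print(round(A,3),np.round(manip.current_force(),1),round(manip.current_grip_width(),3),round(manip.current_grip_force(),1),manip.current_time())
    P,_=pose(.7); print(P,manip.current_ee_pos())
    snap("side","s3"); snap("wrist","w3"); snap("top","t3")
    im=cv2.imread("pics/s3.png")[180:340,220:420]; cv2.imwrite("pics/s3c.png",cv2.resize(im,None,fx=3.7,fy=3.7,interpolation=cv2.INTER_CUBIC))
E
python3 cover.py
```

```text
(array([ 0.56596738, -0.10592339,  0.28829229]), array([[ 9.03768961e-01,  1.42513130e-01, -4.03598406e-01],
       [ 1.30127163e-01, -9.89792912e-01, -5.81112186e-02],
       [-4.07760453e-01, -3.78515077e-17, -9.13088940e-01]])) [-0.20227992  0.56433971  1.23845703 -0.14035285  1.73500646  1.23037563]
F [-0.53192529  0.71125989  0.16463702] 12.325
w 0.33798671659608076 51.41171157360077 [-1.10189007 -6.52892404  1.73314156]
0.088 [ 4.  -6.6 -4.8] 0.341 50.6 13.2
0.175 [ 3.7 -6.3 -6.9] 0.344 50.4 13.7333
0.262 [ 4.  -6.9 -6.9] 0.338 50.3 14.2667
0.35 [ 4.1 -6.1 -7.4] 0.345 50.1 14.8
0.438 [ 2.8 -7.1 -6.6] 0.335 50.0 15.3333
0.525 [ 3.1 -6.9 -8.6] 0.341 49.9 15.8667
0.612 [ 1.8 -7.4 -7.8] 0.34 50.0 16.4
0.7 [-0.1 -7.6 -8.6] 0.342 50.0 16.9333
[ 0.56596738 -0.10592339  0.28829229] [ 0.565694   -0.10697129  0.28719995]
```

View pics/s3c.png

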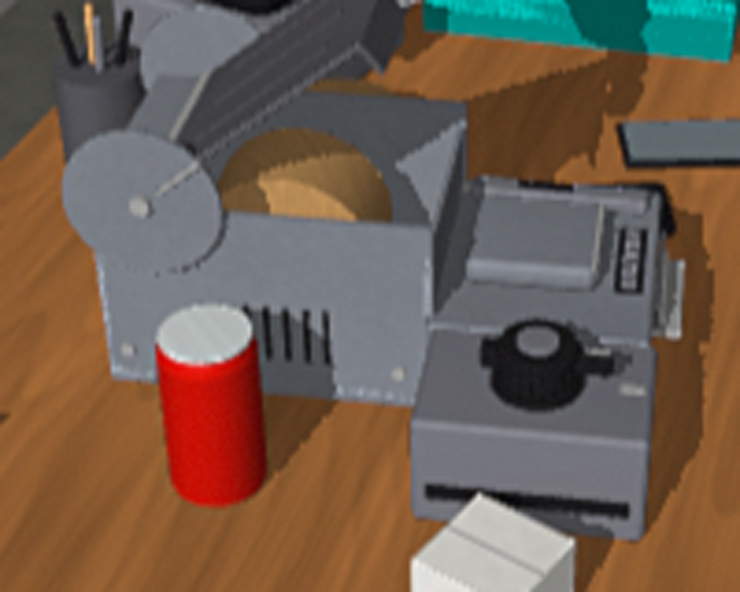

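The cover's near edge runs on from the steel line on the cheek, which starts at about (140,207), and the pointer is still on the mark. I'll check the angle with a plane fit.

Run:
```python
from cover import *
for c in ("s3","t3","w3"):
    p,X=cloud(c); Q=X.reshape(-1,3); Q=Q[~np.isnan(Q[:,0])]
    a=(Q-H)@-e; b=(Q-H)@n; h=Q[:,2]-.163
    m=(abs(b)<.08)&(a>.03)&(a<.145)&(abs(h-a*np.tan(.7))<.03)
    for _ in range(4):
        co=np.linalg.lstsq(np.c_[a[m],b[m],np.ones(m.sum())],h[m],rcond=None)[0]
        res=h-np.c_[a,b,np.ones(len(a))]@co; m=m&(abs(res)<.004)
    print(c,m.sum(),"angle",np.arctan(co[0]),co)
print(manip.current_ee_pos(),manip.current_force(),manip.current_time())
```

```text
s3 820 angle 0.6873461312723174 [0.82088422 0.00153329 0.00085904]
t3 48 angle 0.7015023670512267 [8.44859857e-01 2.10523652e-02 6.75641738e-04]
w3 96732 angle 0.6878097448525272 [ 8.21660531e-01 -5.48014459e-05  1.40758388e-03]
[ 0.5656557  -0.10697978  0.2871645 ] [ 1.00967249 -7.60242239 -8.78485806] 17.0833
```

Run:
```python
from cover import *
manip.move_l(*pose(.711),max_speed=.02); manip.dwell(.3); snap("wrist","w4")
p,X=cloud("w4"); Q=X.reshape(-1,3); Q=Q[~np.isnan(Q[:,0])]
a=(Q-H)@-e; b=(Q-H)@n; h=Q[:,2]-.163
m=(abs(b)<.08)&(a>.03)&(a<.145)&(abs(h-a*np.tan(.7))<.03)
for _ in range(4):
    co=np.linalg.lstsq(np.c_[a[m],b[m],np.ones(m.sum())],h[m],rcond=None)[0]; m&=abs(h-np.c_[a,b,np.ones(len(a))]@co)<.004
A=np.arctan(co[0]); print(A,manip.current_grip_force(),manip.current_time())
if .685<A<.715: print(manip.sign_off())
```

```text
0.6984443594681309 49.97168719768524 17.7
the job is handed in; nothing more can be done
None
```

The job is handed in at 17.7 s: I locked the filler ring first, with its pointer on the mark to within about 0.02 rad, then lifted the cover to 0.698 rad (about 40 degrees), where the gripper is still holding it by the tab.

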